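Switch the hob off and hold the kettle clear of it

TASK

The portable hob was left on under the empty kettle. First slide its control all the way to the off end (the end by the shortest tick mark) while the kettle still stands on the plate. Then take the kettle by its handle, lift it straight up about 8 cm without tipping it, and finish while still holding it there, level and steady over the plate; leave the jars and the shaker alone.

Things in the scene. Friction and masses are not known exactly. Their poses are not given: they have to be found in the camera images.
- hob: Portable hob: fixed white box 280 x 280 mm, top face 40 mm above the counter. Origin: centre of its underside; x points from its control edge (robot side) to the far edge, y to the left; yaw within 0.3 rad. The control's track (40 mm wide, 140 mm long along y, 4 mm proud) is centred at x -105 mm. Ticks beside it grow with power; off is the end by the shortest tick, -y, right seen from the robot.
- plate (a point): Centre of the upper face of the hob's dark round plate (170 mm across, 8 mm thick), on which the kettle stands: 40 mm along the hob's +x from its origin, 48 mm above the counter. Axes as the hob's.
- control (a joint): Position of the slide control along its track, m: 0 = off (stop at the hob's -y end), 0.09 = full power (stop at the +y end). Starts between 0.045 and 0.085. It stays where it is left; sliding it takes about 1.5 N.
- control_top (a point): Centre of the top face of the slide control's grip, a black upright block 28 mm along the hob's x, 20 mm along its y (the sliding direction), 40 mm tall; its top is 84.5 mm above the counter. It can be pinched across the 20 mm from above or pushed from its side. Axes as the hob's.
- kettle: Empty steel kettle, 0.4 to 0.75 kg, loose on the plate. Origin: centre of its underside; z up, x to its spout, which points away from the robot within 1.2 rad of the hob's +x. Body 144 mm across, lid at 82 mm height with a knob 18 mm wide up to 95 mm; spout reaches 105 mm from the axis at 90 mm height. Balances within 3 mm of its axis: held at mid-handle it hangs level.
- handle (a point): Middle of the kettle's straight black handle bar, on its axis 145 mm above its underside (193 mm above the counter at first). The bar lies along the kettle's x: 96 mm long, 18 mm wide, 18 mm tall, on thin uprights at its ends; 41 mm free beneath it to the lid knob. Pinch it from above across its width (kettle's y). Axes as the kettle's.
- jar: Bystander: white jar with a steel lid, 94 mm across, 112 mm tall; origin at the centre of its underside. To be left alone.
- small_jar: Bystander: smaller white jar with a steel lid, 76 mm across, 87 mm tall; origin at the centre of its underside. To be left alone.
- shaker: Bystander: metal shaker, 44 mm across, 80 mm tall; origin at the centre of its underside. To be left alone.
There are look-alikes about, which are no part of the job. What is shaped like the kettle but purple or yellow is not meant.

How it is judged:
By the outcome, as a careful person would: the job done as asked, in the order asked, and still so for the second after the job is handed in, while the arm keeps its last pose, push and grip.
It also fails if it takes over 43 s, if anything falls off the work surface, if the arm or the gripper's body presses on something with over 40 N, if the wrist force passes 120 N, or if a joint passes its speed limit or range.

ROBOT

A 7-joint arm with a two-finger parallel gripper is mounted at the origin on the work surface. World frame = base frame: x ahead of the robot, y to its left, z up, the work surface at z = 0. Lengths are in m, angles in rad, forces in N, time in s.
With the tool pointing down it reaches from about 0.4 to 0.9 m from the base axis. Payload 5.5 kg.
Tool frame: the origin (TCP) lies at the very end of the fingers, on their centre line; the grasp point (between the pads) lies 19 mm behind it; z points along the fingers, y is the line along which they close (so a half turn about z gives the same grasp; the last joint's range is limited). The gripper opens to 92 mm and grips with 3 to 60 N. Pads are 19 mm wide; open, the fingers measure 130 mm over their backs; the gripper's body (75 mm by 190 mm) begins 47 mm behind the grasp point.
Start: joints at [-0.862, 0.501, -0.427, 1.55, 0.221, 1.138, -0.21], TCP at [0.28, 0.586, 0.227] pointing down, gripper open.
Joint ranges: [-2.88, 2.88], [-0.31, 2.03], [-1.54, 1.56], [0.2, 2.42], [-1.41, 4.55], [0.19, 2.02], [-2.57, 2.57]. Speed limits (rad/s): [2.57, 2.57, 3.14, 3.14, 3.14, 3.14, 3.14].

INTERFACE

Orientations are given as a unit quaternion [w, x, y, z].
In Python, from plant import bot gives the robot as it stands. The module is installed in compiled form; this text tells all that it offers.
- The arm moves only by the tool step_arm, never from a script. Its argument "steps" is a list of rows, each a list of 7 numbers: the turn, a rotation vector about the tool's x, y, z normalised to -1 to 1, where 1 is 45 degrees, then the shift along the tool's x, y, z normalised to -1 to 1, where 1 is 0.2 m, then the opening, from 0 (shut) to 1 (fully open). A call has 1 to 5 rows; each row shifts and turns the commanded pose from where the row before left it, along the tool's axes as they then stand; what a row does not reach is not made up. A row lasts 1/8 s, in which the tool goes at most 62.5 mm and 10.7 degrees, less where a joint would pass 70% of its speed; a pose out of reach is approached as far as the arm can. A call with a number of a shift or a turn outside -1 to 1 is refused whole. A call with a gripper value outside its range is refused whole. The fingers move at their own pace and stop on an object; "grip_force" is the grip in N (left out, the last holds). Time passes only in rows, so rows that do not move let the fingers close. It gives the time, the measured TCP pose, the force, the opening and the grip force at its end, in the units of the state.
- bot.sense(): the state, without advancing time (a new reading comes with each control period).
- bot.snapshot(name): name is "scene" or "top"; returns the picture (384x512x3 uint8, blue, green, red); there is no depth.
- bot.get_calibration(name): a dict with "camera_matrix" (3x3 intrinsics, pixels), "extrinsics" (4x4, takes a point from world to camera coordinates). Camera axes: x right, y up, looking along -z (the intrinsics and any distortion apply to the point x, -y, -z); pixel columns grow to the right and rows downward; lengths in m; the calibration is good to about 2 mm. A picture is of the moment at which its call begins. get_calibration takes no time and is no camera call.
- bot.sign_off(): hands the job in; it is judged then, once.
Trained networks look in the newest picture that a camera, given by its name, has taken for a name from the list of things; names that differ only in an ending like _2 or _b are one class to them, and where a whole thing is asked for, a point or a joint stands for the part that bears it (a point fixed in the world has none). Each returns a list of dicts, best first, with "conf" (0 to 1); they miss things now and then, are a little off and sometimes report something else, mostly with a low value. They report only what shows in the picture. A call takes as long as a camera call. They do not tell look-alikes from the thing itself.
- bot.find_in(camera, target): "at" ([x, y, z] in m, in world coordinates, good to about 4 mm: the middle of the surface that is visible of it).
- bot.place_of(camera, target): "at" ([x, y, z] in m, in world coordinates, good to about 4 mm: a listed point, or the origin of a listed thing).
The state is a dict: "time": time; "joint_pos": joint angles; "qd": joint speeds; "tau": joint torques, N m; "eef_pos": TCP position; "ee_rot": TCP orientation; "ft_force": force on the tool from outside, world axes, zero at the start; "moment": the same for the moment, N m; "finger_gap": opening from 0.0 (shut) to 1.0 (fully open); "gripper_force": force on a finger pad.
Only numpy, scipy, OpenCV 4.12 (cv2) and the standard library are available. Lean on these libraries where they do the work, as an engineer would, in place of code of your own. Each camera call takes 0.05 s, during which the arm holds its last target. There are 200 camera calls.

## Working session

There is one attempt and no reset: what is moved stays moved. The work goes in short steps, Python scripts to look and compute and a tool call to move; the robot and the scene stay as the last step left them, time stands still between calls to the robot, and variables do not carry over. Pictures are saved under pics/ and viewed, at most 10 in all, crops included, and the job is handed in when it is done.

Besides the shell and the picture viewer there is one more tool, called after "Request:" as name(argument=value, ...), one argument or row to a line, values as JSON. step_arm: Moves the arm, as the interface text tells. Scaled input: -1 to 1 covers 0.2 m each way for a shift and 45 degrees each way for a turn. Its arguments: {"type":"object","properties":{"steps":{"type":"array","items":{"type":"array","items":{"type":"number"}}},"grip_force":{"type":"number"}},"required":["steps"]}

```bash
mkdir -p pics; python3 - <<'E'
from plant import bot
import cv2
for c in ("scene","top"):
    cv2.imwrite(f"pics/{c}0.png",bot.snapshot(c))
    for t in ("hob","plate","control_top","kettle","handle","jar","small_jar","shaker"):
        print(c,t,[( [round(v,3) for v in d["at"]],round(d["conf"],2)) for d in bot.place_of(c,t)])
s=bot.sense();print(s["time"],s["eef_pos"],s["ee_rot"],s["finger_gap"])
E
```

```text
scene hob []
scene plate [([0.487, -0.058, -0.001], 0.6)]
scene control_top [([0.504, 0.174, 0.084], 0.53)]
scene kettle [([0.29, 0.241, -0.007], 0.95), ([0.425, -0.285, 0.004], 0.89), ([0.408, 0.463, 0.007], 0.79), ([0.64, 0.106, 0.046], 0.64), ([0.65, -0.196, -0.002], 0.55)]
scene handle [([0.435, -0.279, 0.148], 0.79), ([0.407, 0.464, 0.144], 0.75), ([0.641, 0.112, 0.193], 0.73), ([0.289, 0.246, 0.143], 0.66), ([0.654, -0.198, 0.141], 0.6), ([0.502, 0.173, 0.087], 0.24)]
scene jar [([0.644, 0.322, -0.006], 0.74)]
scene small_jar [([0.487, -0.057, 0.002], 0.79)]
scene shaker [([0.539, 0.345, -0.001], 0.58)]
top hob [([0.601, 0.116, -0.001], 0.79)]
top plate []
top control_top [([0.504, 0.171, 0.085], 0.55)]
top kettle [([0.649, -0.196, -0.002], 0.89), ([0.432, -0.289, 0.001], 0.72), ([0.638, 0.108, 0.048], 0.64), ([0.286, 0.24, -0.0], 0.61), ([0.405, 0.465, -0.002], 0.58)]
top handle [([0.403, 0.464, 0.144], 0.89), ([0.289, 0.241, 0.144], 0.86), ([0.648, -0.2, 0.146], 0.72), ([0.639, 0.111, 0.193], 0.66), ([0.432, -0.284, 0.141], 0.6)]
top jar [([0.646, 0.321, 0.002], 0.63)]
top small_jar [([0.491, -0.056, -0.003], 0.56)]
top shaker [([0.542, 0.342, -0.001], 0.67), ([0.637, 0.111, 0.195], 0.33)]
0.9 [0.28024413 0.58647223 0.22673668] [-5.73898297e-06  2.21057471e-01  9.75260783e-01  7.66913698e-06] 0.9996257138567458
```

View pics/scene0.png

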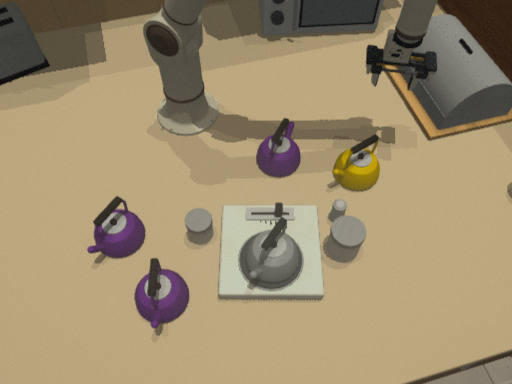

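View pics/top0.png

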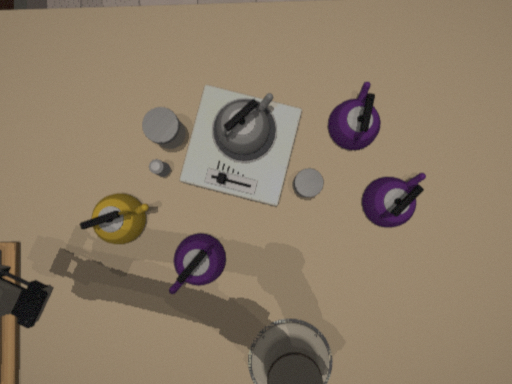

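Scene view: the steel kettle on the hob is at (271,258) with its handle at (272,240), and the control is at (279,211). In the top view the kettle is at (244,128), the handle at (242,115) and the control at (222,178).
Look-alikes for the kettle: purple at scene (279,155), (120,232) and (162,295), yellow at (357,167). I choose the steel one on the white hob. The jars are at (347,238) and (199,225), the shaker at (339,209). Next I check this choice in a crop and measure the yaws.

```bash
cat > h.py <<'E'
from plant import bot
import numpy as np, cv2
def ray(cam,px,z):
    c=bot.get_calibration(cam);K=np.array(c["camera_matrix"]);E=np.array(c["extrinsics"])
    d=np.linalg.inv(K)@[px[0],px[1],1];d=E[:3,:3].T@(d*[1,-1,-1]);o=-E[:3,:3].T@E[:3,3]
    return (o+d*(z-o[2])/d[2]).round(4)
def proj(cam,p):
    c=bot.get_calibration(cam);K=np.array(c["camera_matrix"]);E=np.array(c["extrinsics"])
    q=K@((E[:3,:3]@p+E[:3,3])*[1,-1,-1]);return (q[:2]/q[2]).round(1)
E
python3 - <<'E'
from h import *
im=cv2.imread("pics/top0.png")
hsv=cv2.cvtColor(im,cv2.COLOR_BGR2HSV)
print(im[100,212],im[195,270],im[60,200],im[115,240])
m=((hsv[...,1]<45)&(hsv[...,2]>140)).astype(np.uint8)
roi=np.zeros_like(m);roi[78:215,175:310]=1
cs=cv2.findContours(m*roi,0,2)[0];c=max(cs,key=cv2.contourArea);r=cv2.minAreaRect(c);print(r)
w=np.array([ray("top",p,0.04) for p in cv2.boxPoints(r)]);print(w,w.mean(0))
for i in range(4):
    d=w[(i+1)%4]-w[i];print(np.linalg.norm(d),np.arctan2(d[1],d[0]))
# dark handle & control
for n,(x0,x1,y0,y1),z in(("handle",(218,265,95,138),.202),("control",(214,230,170,188),.0845)):
    k=np.zeros_like(m);k[y0:y1,x0:x1]=im[y0:y1,x0:x1].max(2)<45
    c=max(cv2.findContours(k,0,2)[0],key=cv2.contourArea);r=cv2.minAreaRect(c);b=cv2.boxPoints(r)
    w=np.array([ray("top",p,z) for p in b]);print(n,r,w.mean(0))
    for i in range(2):
        d=w[i+1]-w[i];print(np.linalg.norm(d),np.arctan2(d[1],d[0]))
a=cv2.resize(im[80:215,175:310],None,fx=4.4,fy=4.4,interpolation=2)
cv2.imwrite("pics/crop.png",a)
E
```

```text
[154 165 165] [162 166 165] [110 136 154] [34 36 34]
((240.27297973632812, 144.18539428710938), (101.06393432617188, 100.16978454589844), 14.38139533996582)
[[ 0.5062  0.2885  0.04  ]
 [ 0.7733  0.2151  0.04  ]
 [ 0.6949 -0.0527  0.04  ]
 [ 0.4304  0.024   0.04  ]] [0.6012   0.118725 0.04    ]
0.27700175089699347 -0.26818346555054334
0.2790401404816161 -1.8555938760334116
0.27539633258269797 2.8593526688255992
0.27514703342031505 1.2916979060406353
handle ((241.81887817382812, 116.34661865234375), (11.509960174560547, 40.417327880859375), 47.38594055175781) [0.635325 0.10725  0.202   ]
0.09352689452772393 -0.848948834822906
0.02687768591229533 -2.43256283023302
control ((221.58822631835938, 178.14703369140625), (9.775419235229492, 9.089425086975098), 59.036251068115234) [0.50435 0.1679  0.0845 ]
0.023641488954801452 -1.0579460370236948
0.025613473017144697 -2.6272891165013164
```

View pics/crop.png

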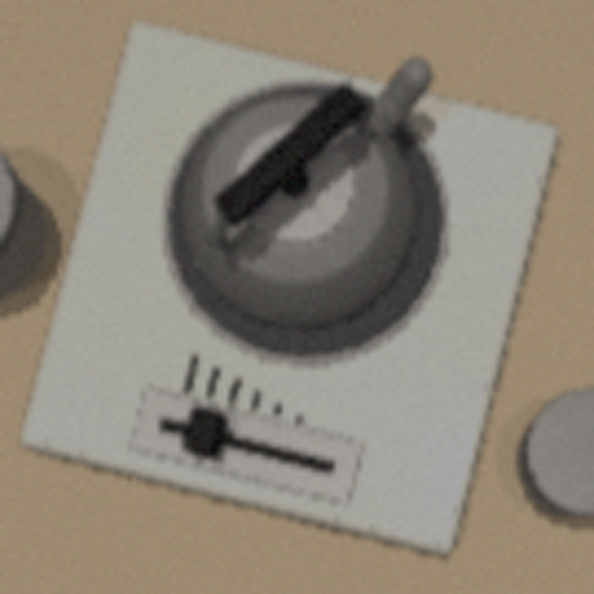

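Crop: it shows the steel kettle on the dark plate, the handle running (228,208)→(352,98), and the control at (207,432). The shortest tick is on the right, so off is that way (-y).
Measured: hob yaw about -0.278, handle yaw about -0.849, control about 0.07 along its track. These agree with the networks and the given geometry.

```bash
cat >> h.py <<'E'
from scipy.spatial.transform import Rotation as R
def delta(p,yaw_y):
    """turn (norm) about tool axes to point down with tool y at yaw_y; shift (norm) in tool axes after that turn"""
    s=bot.sense();q=s["ee_rot"];A=R.from_quat([*q[1:],q[0]])
    y=np.array([np.cos(yaw_y),np.sin(yaw_y),0]);z=np.array([0,0,-1.])
    B=R.from_matrix(np.c_[np.cross(y,z),y,z])
    t=(A.inv()*B).as_rotvec()/(np.pi/4);d=B.inv().apply(np.array(p)-s["eef_pos"])/.2
    print("turn",t.round(3),"shift",d.round(3),"t",s["time"],"F",np.round(s["ft_force"],1),"gap",round(s["finger_gap"],3),"J",np.round(s["joint_pos"],2))
E
python3 - <<'E'
from h import *
print(ray("top",(240.9,114.8),.202))
delta((.504,.171,.227),1.293)
E
```

```text
[0.6389 0.1093 0.202 ]
turn [ 0.    -0.    -0.214] shift [-1.646e+00 -1.691e+00 -1.000e-03] t 0.9 F [-0.1 -0.7  0.4] gap 1.0 J [-0.86  0.5  -0.43  1.55  0.22  1.14 -0.21]
```

Request:
step_arm(
  steps=[
    [0,0,-0.214,0,0,0,0.55],
    [0,0,0,-0.206,-0.211,0,0.55],
    [0,0,0,-0.206,-0.211,0,0.55],
    [0,0,0,-0.206,-0.211,0,0.55],
    [0,0,0,-0.206,-0.211,0,0.55],
  ],
  grip_force=10,
)

```text
time: 1.52
eef_pos: [0.3933, 0.3773, 0.2269]
ee_rot: [0.0, 0.138, 0.99, 0.0]
ft_force: [0.2, -0.1, -0.1]
finger_gap: 0.557
gripper_force: 0.0
```

Request:
step_arm(
  steps=[
    [0,0,0,-0.206,-0.211,0,0.55],
    [0,0,0,-0.206,-0.211,0,0.55],
    [0,0,0,-0.206,-0.211,0,0.55],
    [0,0,0,-0.206,-0.211,0,0.55],
    [0,0,0,0,0,0,0.55],
  ],
)

```text
time: 2.15
eef_pos: [0.5073, 0.1653, 0.2267]
ee_rot: [0.001, 0.143, 0.99, -0.001]
ft_force: [-0.2, 0.8, -0.6]
finger_gap: 0.55
gripper_force: 0.0
```

```bash
python3 - <<'E'
from h import *
delta((.504,.171,.058),1.293)
im=bot.snapshot("scene")
print([d for d in bot.place_of("scene","control_top")][:2])
cv2.imwrite("pics/s1.png",cv2.resize(im[150:310,180:380],None,fx=3,fy=3))
E
```

```text
turn [-0.003  0.002 -0.012] shift [0.023 0.023 0.843] t 2.15 F [-0.2  0.8 -0.6] gap 0.55 J [-0.11  0.28 -0.31  1.85  0.1   1.03  0.83]
[{'at': [0.5028, 0.174, 0.0845], 'conf': 0.47}]
```

View pics/s1.png

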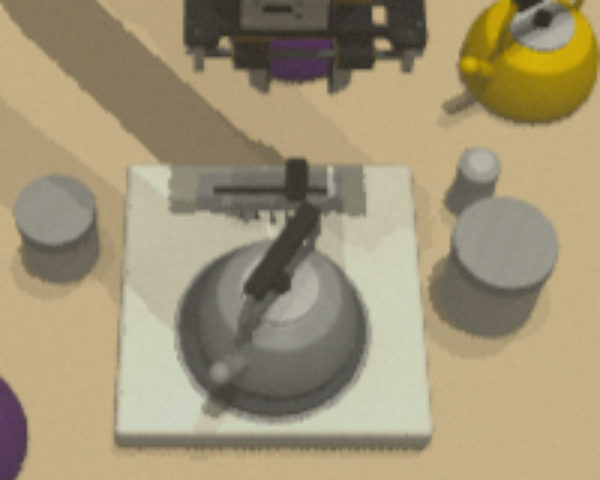

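The control is visible at crop (297,180) with the open gripper above it at (300,80). Nothing is in the way, so I descend.

Request:
step_arm(
  steps=[
    [0,0,0,0,0,0.25,0.55],
    [0,0,0,0,0,0.25,0.55],
    [0,0,0,0,0,0,0.55],
  ],
)

```text
time: 2.62
eef_pos: [0.5004, 0.1724, 0.1235]
ee_rot: [-0.004, 0.137, 0.991, -0.001]
ft_force: [-0.4, 0.2, 0.6]
finger_gap: 0.547
gripper_force: 0.0
```

```bash
python3 - <<'E'
from h import *
delta((.5035,.171,.058),1.293)
E
```

```text
turn [-0.005 -0.01   0.005] shift [-0.017 -0.002  0.328] t 2.625 F [-0.4  0.2  0.6] gap 0.547 J [-0.14  0.41 -0.29  1.94  0.15  0.83  0.78]
```

Position is good; down the last 6.5 cm and pinch.

Request:
step_arm(
  steps=[
    [0,0,0,0,0,0.17,0.55],
    [0,0,0,0,0,0.16,0.55],
    [0,0,0,0,0,0,0.55],
    [0,0,0,0,0,0,0.1],
    [0,0,0,0,0,0,0.1],
  ],
)

```text
time: 3.25
eef_pos: [0.5061, 0.1723, 0.0628]
ee_rot: [0.002, 0.138, 0.99, 0.001]
ft_force: [0.1, -0.6, 0.7]
finger_gap: 0.383
gripper_force: 0.0
```

Request:
step_arm(
  steps=[
    [0,0,0,0,0,0,0.1],
    [0,0,0,0,0,0,0.1],
  ],
)

```text
time: 3.5
eef_pos: [0.5052, 0.1716, 0.0616]
ee_rot: [0.001, 0.139, 0.99, 0.0]
ft_force: [-0.3, -0.0, 5.3]
finger_gap: 0.219
gripper_force: 10.0
```

```bash
python3 - <<'E'
from h import *
delta((.4876,.1027,.058),1.293)
E
```

```text
turn [ 0.001  0.001 -0.   ] shift [-0.01  -0.356  0.018] t 3.5 F [-0.3 -0.   5.3] gap 0.219 J [-0.16  0.51 -0.27  1.97  0.2   0.69  0.74]
```

Pinched: 20 mm between the pads. Slide toward -y.

Request:
step_arm(
  steps=[
    [0,0,0,0,-0.07,0,0.1],
    [0,0,0,0,-0.09,0,0.1],
    [0,0,0,0,-0.09,0,0.1],
    [0,0,0,0,-0.07,0,0.1],
    [0,0,0,0,0,0,0.1],
  ],
)

```text
time: 4.12
eef_pos: [0.4868, 0.1077, 0.0615]
ee_rot: [0.0, 0.14, 0.99, -0.001]
ft_force: [-2.8, -0.6, 8.8]
finger_gap: 0.218
gripper_force: 10.0
```

Request:
step_arm(
  steps=[
    [0,0,0,0,-0.02,0,0.1],
    [0,0,0,0,-0.015,0,0.1],
    [0,0,0,0,0,0,0.1],
  ],
)

```text
time: 4.5
eef_pos: [0.486, 0.1047, 0.0615]
ee_rot: [0.001, 0.138, 0.99, 0.002]
ft_force: [-0.1, 6.0, 3.4]
finger_gap: 0.22
gripper_force: 10.0
```

```bash
python3 - <<'E'
from h import *
delta((.4876,.1027,.058),1.293)
E
```

```text
turn [0.004 0.002 0.001] shift [-0.01  -0.007  0.018] t 4.5 F [-0.1  6.   3.4] gap 0.22 J [-0.04  0.46 -0.27  2.06  0.19  0.65  0.86]
```

Request:
step_arm(
  steps=[
    [0,0,0,0,-0.02,0,0.1],
    [0,0,0,0,0,0,0.1],
    [0,0,0,0,0,0,0.1],
  ],
)

```text
time: 4.88
eef_pos: [0.486, 0.1045, 0.0616]
ee_rot: [0.002, 0.137, 0.991, 0.004]
ft_force: [3.3, 13.9, -2.5]
finger_gap: 0.216
gripper_force: 10.0
```

At the stop: 14 N and no motion. Release and rise.

Request:
step_arm(
  steps=[
    [0,0,0,0,0,0,0.6],
    [0,0,0,0,0.015,0,0.6],
    [0,0,0,0,0,0,0.6],
    [0,0,0,0,0,-0.2,0.6],
    [0,0,0,0,0,-0.3,0.6],
  ],
)

```text
time: 5.5
eef_pos: [0.4827, 0.1009, 0.1598]
ee_rot: [-0.003, 0.139, 0.99, -0.001]
ft_force: [1.2, 0.9, 0.1]
finger_gap: 0.598
gripper_force: 0.0
```

Request:
step_arm(
  steps=[
    [0,0,0,0,0,-0.3,0.6],
    [0,0,0,0,0,-0.2,0.6],
    [0,0,0,0,0,0,0.6],
  ],
)

```text
time: 5.88
eef_pos: [0.4869, 0.1019, 0.2641]
ee_rot: [0.003, 0.139, 0.99, 0.001]
ft_force: [-0.2, -0.5, -0.0]
finger_gap: 0.603
gripper_force: 0.0
```

```bash
python3 - <<'E'
from h import *
delta((.639,.1095,.27),.722)
im=bot.snapshot("scene")
for t in ("control_top","handle"): print([np.round(d["at"],4) for d in bot.place_of("scene",t)])
cv2.imwrite("pics/s2.png",cv2.resize(im[150:310,180:380],None,fx=3,fy=3))
E
```

```text
turn [0.005 0.007 0.726] shift [-0.474  0.596 -0.03 ] t 5.875 F [-0.2 -0.5 -0. ] gap 0.603 J [ 0.03  0.17 -0.32  1.89  0.06  1.09  0.97]
[array([0.4857, 0.1081, 0.0812])]
[array([ 0.6539, -0.1992,  0.1431]), array([ 0.4366, -0.2821,  0.1457]), array([0.2892, 0.2433, 0.143 ]), array([0.6432, 0.1124, 0.1929]), array([0.4071, 0.4632, 0.147 ])]
```

View pics/s2.png

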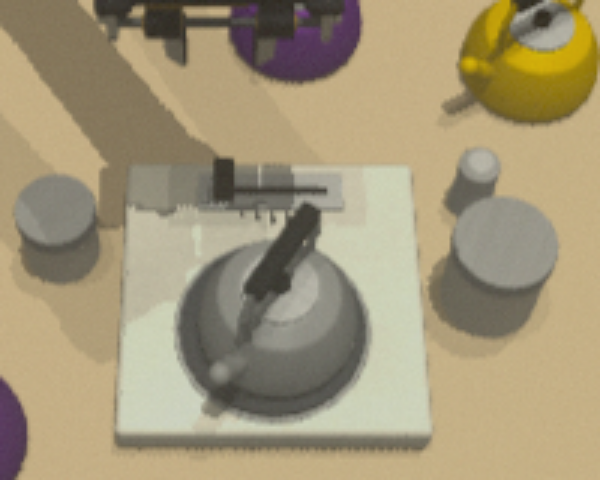

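The control block now sits at the off end of its track, at crop (223,180), and the kettle has not moved. Turn and go above the handle.

Request:
step_arm(
  steps=[
    [0,0,0.182,0,0,0,0.6],
    [0,0,0.182,0,0,0,0.6],
    [0,0,0.182,0,0,0,0.6],
    [0,0,0.18,0,0,0,0.6],
    [0,0,0,-0.16,0.2,-0.01,0.6],
  ],
)

```text
time: 6.65
eef_pos: [0.5323, 0.1043, 0.2602]
ee_rot: [-0.003, 0.411, 0.911, -0.002]
ft_force: [1.0, 1.4, 0.3]
finger_gap: 0.6
gripper_force: 0.0
```

Request:
step_arm(
  steps=[
    [0,0,0,-0.16,0.2,-0.01,0.6],
    [0,0,0,-0.154,0.196,-0.01,0.6],
    [0,0,0,0,0,0,0.6],
    [0,0,0,0,0,0,0.6],
  ],
)

```text
time: 7.15
eef_pos: [0.6354, 0.1098, 0.2642]
ee_rot: [-0.002, 0.411, 0.912, -0.001]
ft_force: [-0.9, -0.4, 0.2]
finger_gap: 0.602
gripper_force: 0.0
```

```bash
python3 - <<'E'
from h import *
delta((.639,.1095,.174),.722)
E
```

```text
turn [-0.005 -0.003  0.001] shift [-0.013  0.012  0.451] t 7.15 F [-0.9 -0.4  0.2] gap 0.602 J [-0.04  0.44 -0.24  1.52  0.11  1.19  0.43]
```

Request:
step_arm(
  steps=[
    [0,0,0,-0.01,0.01,0.15,0.6],
    [0,0,0,0,0,0.15,0.6],
    [0,0,0,0,0,0.15,0.6],
    [0,0,0,0,0,0,0.6],
    [0,0,0,0,0,0,0.6],
  ],
)

```text
time: 7.78
eef_pos: [0.6398, 0.1101, 0.178]
ee_rot: [0.0, 0.411, 0.912, 0.0]
ft_force: [0.3, 0.1, 0.2]
finger_gap: 0.603
gripper_force: 0.0
```

```bash
python3 - <<'E'
from h import *
delta((.639,.1095,.174),.722)
im=bot.snapshot("scene")
cv2.imwrite("pics/s3.png",cv2.resize(im[130:310,180:380],None,fx=3,fy=3))
E
```

```text
turn [0.001 0.001 0.002] shift [ 0.001 -0.005  0.02 ] t 7.775 F [0.3 0.1 0.2] gap 0.603 J [-0.05  0.52 -0.23  1.6   0.13  1.03  0.41]
```

View pics/s3.png

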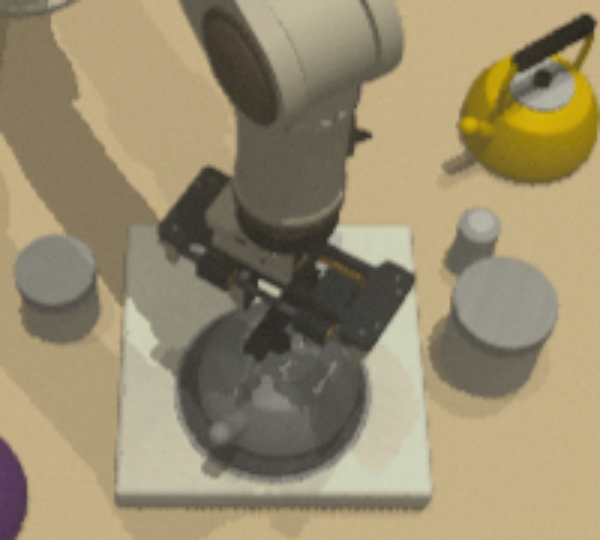

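The gripper straddles the bar, whose spout-side end shows at crop (262,340). Lower 4 mm and grip.

Request:
step_arm(
  steps=[
    [0,0,0,0,0,0.02,0.6],
    [0,0,0,0,0,0,0.05],
    [0,0,0,0,0,0,0.05],
    [0,0,0,0,0,0,0.05],
    [0,0,0,0,0,0,0.05],
  ],
  grip_force=35,
)

```text
time: 8.45
eef_pos: [0.6401, 0.11, 0.1728]
ee_rot: [0.0, 0.411, 0.911, 0.0]
ft_force: [3.0, 2.1, 2.6]
finger_gap: 0.215
gripper_force: 1.6
```

Request:
step_arm(
  steps=[
    [0,0,0,0,0,0,0.05],
    [0,0,0,0,0,0,0.05],
    [0,0,0,0,0,0,0.05],
  ],
)

```text
time: 8.82
eef_pos: [0.6401, 0.1101, 0.1728]
ee_rot: [0.0, 0.411, 0.912, 0.0]
ft_force: [1.9, 1.2, 0.0]
finger_gap: 0.191
gripper_force: 35.0
```

Gap is 18 mm, so the bar is gripped. Lift gently.

Request:
step_arm(
  steps=[
    [0,0,0,0,0,-0.03,0.05],
    [0,0,0,0,0,-0.04,0.05],
    [0,0,0,0,0,-0.05,0.05],
    [0,0,0,0,0,-0.05,0.05],
    [0,0,0,0,0,-0.05,0.05],
  ],
)

```text
time: 9.45
eef_pos: [0.6399, 0.1098, 0.2177]
ee_rot: [0.0, 0.411, 0.911, 0.0]
ft_force: [0.9, 0.6, -5.5]
finger_gap: 0.192
gripper_force: 35.0
```

Request:
step_arm(
  steps=[
    [0,0,0,0,0,-0.05,0.05],
    [0,0,0,0,0,-0.05,0.05],
    [0,0,0,0,0,-0.05,0.05],
    [0,0,0,0,0,-0.03,0.05],
    [0,0,0,0,0,0,0.05],
  ],
)

```text
time: 10.07
eef_pos: [0.6402, 0.1099, 0.2534]
ee_rot: [0.0, 0.411, 0.911, 0.0]
ft_force: [-0.1, 0.4, -5.3]
finger_gap: 0.194
gripper_force: 35.0
```

Request:
step_arm(
  steps=[
    [0,0,0,0,0,0,0.05],
    [0,0,0,0,0,0,0.05],
    [0,0,0,0,0,0,0.05],
    [0,0,0,0,0,0,0.05],
  ],
)

```text
time: 10.58
eef_pos: [0.6398, 0.1098, 0.2525]
ee_rot: [-0.0, 0.411, 0.911, -0.0]
ft_force: [-0.2, 0.2, -5.5]
finger_gap: 0.193
gripper_force: 35.0
```

```bash
python3 - <<'E'
from h import *
delta((.64,.110,.253),.722); print(bot.sense()["moment"],bot.sense()["gripper_force"])
for c in ("scene","top"):
    im=bot.snapshot(c)
    if c=="scene":cv2.imwrite("pics/s4.png",cv2.resize(im[130:310,180:380],None,fx=3,fy=3))
    else:cv2.imwrite("pics/t4.png",cv2.resize(im[80:215,175:310],None,fx=4,fy=4))
    for t in ("control_top","kettle","jar","small_jar","shaker"): print(c,t,[np.round(d["at"],3).tolist() for d in bot.place_of(c,t)])
E
```

```text
turn [-0.    -0.     0.001] shift [ 0.     0.001 -0.002] t 10.575 F [-0.2  0.2 -5.5] gap 0.193 J [-0.04  0.45 -0.24  1.53  0.11  1.17  0.43]
[-0.04667404  0.0278455   0.00404321] 34.98021125793457
scene control_top [[0.485, 0.106, 0.08]]
scene kettle [[0.428, -0.283, 0.005], [0.406, 0.462, 0.005], [0.484, 0.11, 0.08], [0.641, 0.108, 0.126], [0.648, -0.195, -0.005], [0.641, 0.113, 0.275]]
scene jar [[0.643, 0.323, -0.005]]
scene small_jar [[0.489, -0.056, 0.001]]
scene shaker [[0.542, 0.345, 0.005], [0.644, 0.321, -0.005]]
top control_top []
top kettle [[0.653, -0.199, -0.002], [0.288, 0.242, 0.0], [0.402, 0.462, -0.003], [0.433, -0.29, 0.001]]
top jar [[0.645, 0.319, 0.004]]
top small_jar []
top shaker [[0.54, 0.339, 0.0]]
```

View pics/s4.png

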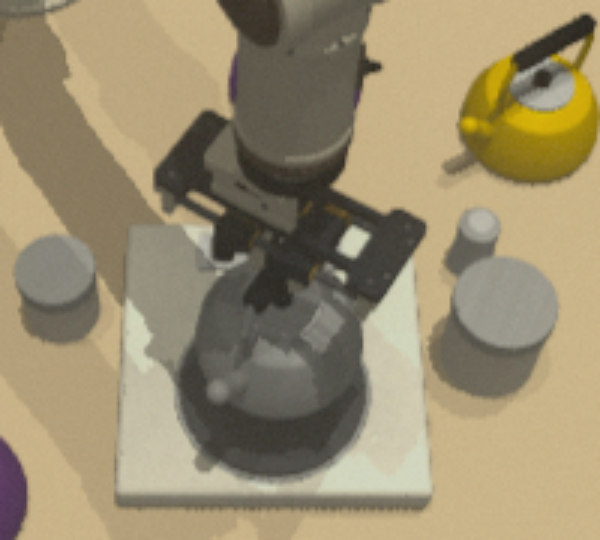

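View pics/t4.png

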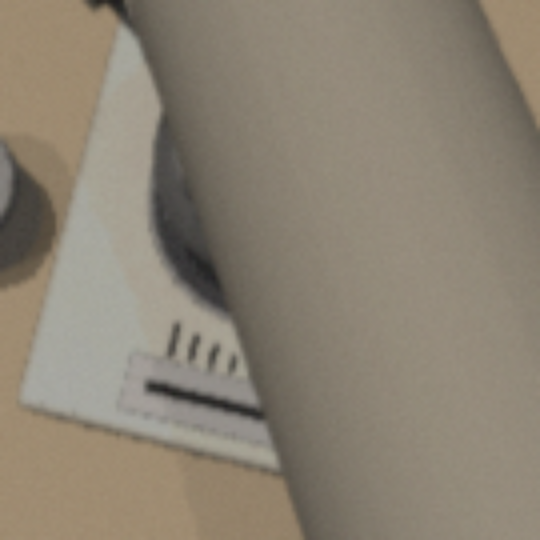

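The kettle hangs level at crop (278,340) over the plate, with its underside at z about 0.126, an 8 cm rise. The control is at the off end and the bystanders have not moved. Handing in.

```bash
python3 -c "
from plant import bot
print(bot.sign_off())"
```

```text
the job is handed in; nothing more can be done
None
```

The control is at its off stop, and the steel kettle is held level about 8 cm above the plate. The jars and shaker were not touched; the job was handed in at about 11 s, and no verdict was shown.

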